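# Set the strap-length stop to the orange mark

### The arm

A 6-joint arm with a two-finger parallel gripper is mounted at the origin on the work surface. World frame = base frame: x ahead of the robot, y to its left, z up, the work surface at z = 0. Lengths are in m, angles in rad, forces in N, time in s.
With the tool pointing down it reaches from about 0.375 to 0.975 m from the base axis. Payload 3.8 kg.
Tool frame: the origin (TCP) lies where the fingers leave the gripper's body, on its centre line; the fingertips stand 73 mm ahead of it and the grasp point (between the pads) lies 54 mm ahead of it (nose_length is the distance from the TCP to the fingertips, in m); z points along the fingers, y is the line along which they close (so a half turn about z gives the same grasp; the last joint's range is limited). The gripper opens to 85 mm and grips with 20 to 120 N. Pads are 22 mm wide; open, the fingers measure 114 mm over their backs; the gripper's body (76 mm by 85 mm) begins 54 mm behind the grasp point. The pads swing forward as they close: fully open they stand 13 mm farther back than shut.
Start: joints at [1.22, 0.264, 1.604, -0, 1.274, -0.037], TCP at [0.208, 0.642, 0.304] pointing down, gripper open.
Joint ranges: [-2.63, 2.63], [-0.94, 2.18], [0.31, 2.57], [-1.31, 4.45], [0, 2.66], [-2.55, 2.55]. Speed limits (rad/s): [2.57, 2.57, 3.14, 3.14, 3.14, 3.14].

### API

Orientations are given as a rotation vector (axis times angle).
In Python, from workcell import read_state, read_camera, calibration, finish_job, look_for, cut_out, tip_of, nose_length gives the robot as it stands.
- The arm moves only by the tool step_arm, never from a script. Its argument "targets" is a list of rows, each a list of 3 entries, a list of its own where there are three numbers: the turn, a rotation vector about the tool's x, y, z in rad, then the shift along the tool's x, y, z in mm, then the finger opening in mm, from 0 to 85.4. In form: [[[ax, ay, az], [x, y, z], grip], ...]. A call has 1 to 5 rows; each row shifts and turns the commanded pose from where the row before left it, along the tool's axes as they then stand; what a row does not reach is not made up. A row lasts 1/12 s, in which the tool goes at most 41.7 mm and 7.16 degrees, less where a joint would pass 70% of its speed; a pose out of reach is approached as far as the arm can. A call with a gripper value outside its range is refused whole. The fingers move at their own pace and stop on an object; "grip_force" is the grip in N (left out, the last holds). Time passes only in rows, so rows that do not move let the fingers close. It gives the time, the measured TCP pose, the force, the opening and the grip force at its end, in the units of the state.
- read_state(): the state, without advancing time (a new reading comes with each control period).
- read_camera(name): name is "scene" or "top" or "wrist"; returns the picture (400x640x3 uint8, red, green, blue); there is no depth.
- calibration(name): a dict with "camera_matrix" (3x3 intrinsics, pixels), "R" (3x3) and "t" (3): a world point X has camera coordinates R X + t. Camera axes: x right, y down, z forward; pixel columns grow to the right and rows downward; lengths in m; the calibration is good to about 2 mm. A picture is of the moment at which its call begins: read the wrist's pose just before it. calibration takes no time and is no camera call; for the wrist camera it gives the pose at the moment of the call.
- finish_job(): hands the job in; it is judged then, once.
Trained networks look in the newest picture that a camera, given by its name, has taken for a name from the list of things; names that differ only in an ending like _2 or _b are one class to them, and where a whole thing is asked for, a point or a joint stands for the part that bears it (a point fixed in the world has none). Each returns a list of dicts, best first, with "score" (0 to 1); they miss things now and then, are a little off and sometimes report something else, mostly with a low value. They report only what shows in the picture. A call takes as long as a camera call.
- look_for(camera, query): "extent" ([left, top, right, bottom] in pixels, round what is visible of it).
- cut_out(camera, query): "region" (400x640 bool, what is visible of it) and "extent" ([left, top, right, bottom] in pixels, round what is visible of it).
- tip_of(camera, query): "at" ([row, column] in pixels: a listed point, or the origin of a listed thing).
The state is a dict: "time": time; "q": joint angles; "joint_vel": joint speeds; "joint_torque": joint torques, N m; "tool_pos": TCP position; "tcp_rot": TCP orientation; "wrist_force": force on the tool from outside, world axes, zero at the start; "torque": the same for the moment, N m; "width": opening from 0.0 (shut) to 1.0 (fully open); "grip_force": force on a finger pad.
Only numpy, scipy, OpenCV 4.12 (cv2) and the standard library are available. Lean on these libraries where they do the work, as an engineer would, in place of code of your own. Each camera call takes 0.05 s, during which the arm holds its last target. There are 200 camera calls.

### The job

On the strap-length gauge, push the black sliding stop along its rail from the side, with the fingertips, until it drops into the notch beside the orange marker and rests there (it may have to be pushed on through another notch first), then take the hand away. Only push it, gently: do not pull up its red pin, and leave the tin, the punch and all the other things on the table where they are.

Things in the scene. Friction and masses are not known exactly. Their poses are not given: they have to be found in the camera images.
- gauge: Gauge fixed to the table: wooden base 150 (x) x 420 (y) x 15 mm, aluminium rail 24 mm wide along its y axis at x = 0, rail top 35 mm above the table. Origin: centre of the base's underside, on the table; z up. Three notches, 14 mm long, cut the rail top, centred at y = -90, 0, +90 mm. Dark end blocks 39 mm tall at y = -196, +196 mm.
- stop (a joint): Position of the stop along the rail in m = gauge y of its middle (-0.15 to 0.15). Starts between two notches; cannot tip. Slides with 1 to 3 N and stays where left. With its middle within about 5 mm of a notch centre its spring roller drops in: the resistance vanishes, the stop jumps ahead and centres itself. Leaving a notch takes 7 to 12 N.
- stop_mid (a point): Middle of the upper body of the stop, 57 mm above the table: a black block straddling the rail, 50 (gauge x) by 40 mm (gauge y), upper body from 37 to 77 mm above the table, with flat upright push faces 20 mm either side of the middle in gauge y, and a white centre line on top and on its +x face.
- pin (a joint): Height of the stop's spring-loaded pin in m: about 0 when its roller is down in a notch, about 0.0025 while the roller rides on the rail's flat top. More than that means that somebody pulls the pin up (at most 0.014).
- pin_cap (a point): Centre of the top of the red pin cap (18 mm across, 10 mm thick) above the middle of the stop, 90 mm above the table when the roller is down in a notch, 92.5 mm when it rides on the rail.
- marker_orange: Orange round marker, 18 mm across and 12 mm tall, fixed on the gauge's base at gauge x = +52 mm, at the same gauge y as one of the three notches (which notch changes). Origin: centre of its underside, 15 mm above the table; axes parallel to the gauge's.
- marker_blue: Blue round marker, 18 mm across and 12 mm tall, fixed on the gauge's base at gauge x = +52 mm, at the same gauge y as one of the three notches (which notch changes). Origin: centre of its underside, 15 mm above the table; axes parallel to the gauge's.
- marker_green: Green round marker, 18 mm across and 12 mm tall, fixed on the gauge's base at gauge x = +52 mm, at the same gauge y as one of the three notches (which notch changes). Origin: centre of its underside, 15 mm above the table; axes parallel to the gauge's.
- rivet_tin_mid (a point): Bystander: a closed steel tin, 40 mm across and 28 mm tall, loose, on the gauge's wooden base near its -y end, on the -x side of the rail; this point is 14 mm above its underside. Leave it alone.
- punch_mid (a point): Bystander: a small brass punch standing upright, 16 mm across and 45 mm tall, loose, on the gauge's wooden base near its +y end, on the -x side of the rail; this point is 22 mm above its underside. Leave it alone.
- mallet_mid (a point): Bystander: a wooden mallet, 220 mm long, head 60 mm thick, lying on a black rubber board at the robot's left; this point is 30 mm above its underside. Leave it alone.
- phone_mid (a point): Bystander: a phone, dark green screen and black rim, 150 x 72 x 9 mm, flat on the table at the left, near the robot; this point is 4 mm above its underside. Leave it alone.
- template_mid (a point): Bystander: a flat aluminium plate with four holes, 150 x 50 x 5 mm, flat on the table at the robot's right; this point is 2 mm above its underside. Leave it alone.
- snap_jar_mid (a point): Bystander: a clear jar with a white lid, 60 mm across and 70 mm tall, standing beyond the gauge; this point is 35 mm above its underside. Leave it alone.
- carabiner_mid (a point): Bystander: a small blue carabiner, about 60 x 36 x 8 mm, flat on the table beyond the gauge; this point is 4 mm above its underside. Leave it alone.

How it is judged:
By the outcome, as a careful person would: the job done as asked, in the order asked, and still so for the second after the job is handed in, with the robot touching nothing.
It also fails if it takes over 42 s, if anything falls off the work surface, if the arm or the gripper's body presses on something with over 40 N, if the wrist force passes 120 N, or if a joint passes its speed limit or range.

## Working session

There is one attempt and no reset: what is moved stays moved. The work goes in short steps, Python scripts to look and compute and a tool call to move; the robot and the scene stay as the last step left them, time stands still between calls to the robot, and variables do not carry over. Pictures are saved under pics/ and viewed, at most 10 in all, crops included, and the job is handed in when it is done.

Besides the shell and the picture viewer there is one more tool, called after ">>>" as name(argument=value, ...), one argument or row to a line, values as JSON. step_arm: Moves the arm, as the interface text tells. Its arguments: {"type":"object","properties":{"targets":{"type":"array","items":{"type":"array"}},"grip_force":{"type":"number"}},"required":["targets"]}

```bash
mkdir -p pics
cat > h.py <<'E'
import numpy as np, cv2
from workcell import *
def ray(cam,rc):
    c=calibration(cam);K=np.array(c["camera_matrix"]);R=np.array(c["R"]);t=np.array(c["t"])
    d=R.T@np.linalg.inv(K)@np.array([rc[1],rc[0],1.]);o=-R.T@t
    return o,d
def atz(cam,rc,z):
    o,d=ray(cam,rc);return o+d*(z-o[2])/d[2]
def proj(cam,X):
    c=calibration(cam);p=np.array(c["camera_matrix"])@(np.array(c["R"])@X+np.array(c["t"]));return p[1]/p[2],p[0]/p[2]
E
python3 - <<'E'
from h import *
for cam in ("top","scene"):
    im=read_camera(cam);cv2.imwrite(f"pics/{cam}0.png",im[:,:,::-1])
    for n,z in [("gauge",0),("stop_mid",.057),("pin_cap",.0925),("marker_orange",.015),("marker_blue",.015),("marker_green",.015),("rivet_tin_mid",.029),("punch_mid",.037)]:
        for r in tip_of(cam,n)[:2]: print(cam,n,round(r["score"],2),np.round(r["at"]),np.round(atz(cam,r["at"],z),4))
s=read_state();print(s)
E
```

```text
top gauge 0.76 [198. 337.] [0.5608 0.0031 0.    ]
top stop_mid 0.44 [193. 343.] [ 0.5699 -0.0183  0.057 ]
top marker_blue 0.66 [230. 190.] [0.4315 0.5918 0.015 ]
scene gauge 0.86 [240. 321.] [0.5639 0.0086 0.    ]
scene gauge 0.5 [238. 355.] [0.5797 0.1099 0.    ]
scene stop_mid 0.91 [229. 313.] [ 0.5662 -0.0154  0.057 ]
scene pin_cap 0.47 [220. 313.] [ 0.5635 -0.0145  0.0925]
scene marker_orange 0.38 [257. 300.] [ 0.6213 -0.0684  0.015 ]
scene marker_orange 0.38 [241. 319.] [ 5.78e-01 -1.00e-04  1.50e-02]
scene marker_blue 0.51 [247. 329.] [0.6068 0.0216 0.015 ]
scene marker_green 0.51 [238. 352.] [0.5927 0.0964 0.015 ]
scene marker_green 0.39 [257. 299.] [ 0.6219 -0.0717  0.015 ]
scene rivet_tin_mid 0.75 [233. 263.] [ 0.5179 -0.1567  0.029 ]
scene punch_mid 0.5 [203. 361.] [0.4789 0.1588 0.037 ]
{'time': 0.9, 'q': array([ 1.22011314e+00,  2.63845661e-01,  1.60398822e+00, -1.96506091e-06,
        1.27370105e+00, -3.69195451e-02]), 'joint_vel': array([ 0.00015012,  0.00049399,  0.00061373,  0.00028316,  0.00188649,
       -0.00064938]), 'joint_torque': array([ 1.20389491e-04, -5.15052795e+01, -3.67732537e+01, -4.14007013e-05,
        5.70220054e-04, -9.90926424e-06]), 'tool_pos': array([0.20834639, 0.64203839, 0.30392275]), 'tcp_rot': array([4.90836649e-01, 3.10299893e+00, 8.84073413e-05]), 'wrist_force': array([0.05737795, 0.45734583, 0.1065437 ]), 'torque': array([-0.01052988, -0.07436127, -0.02732195]), 'grip_force': 0.0, 'width': 0.9977283788659687}
```

View pics/top0.png

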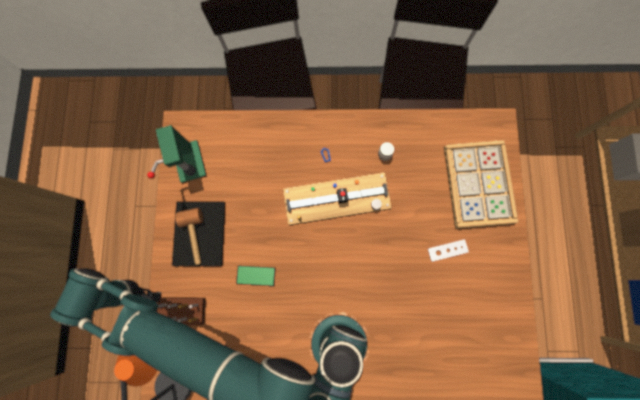

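View pics/scene0.png

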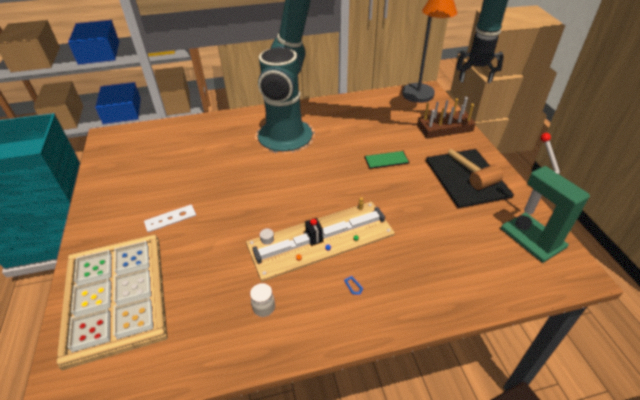

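The orange marker is at the −y (right-hand) notch, around pixel (257,299) in the scene view. The stop, at (229,313), sits between the blue (0) and orange (−90) notches, so I push towards −y from its +y face. I'll go above it and look from close by.

>>> step_arm(
  targets=[
    [[0,0,0],[-12,-12,0],0],
    [[0,0,0],[-25,-24,0],0],
    [[0,0,0],[-25,-24,0],0],
    [[0,0,0],[-25,-24,0],0],
    [[0,0,0],[-25,-24,0],0],
  ],
)

```text
time: 1.32
tool_pos: [0.2819, 0.5035, 0.3038]
tcp_rot: [0.49, 3.103, 0.0]
wrist_force: [0.1, 0.4, 0.4]
width: 0.299
grip_force: 0.0
```

>>> step_arm(
  targets=[
    [[0,0,0],[-25,-24,0],0],
    [[0,0,0],[-25,-24,0],0],
    [[0,0,0],[-25,-24,0],0],
    [[0,0,0],[-25,-24,0],0],
    [[0,0,0],[-25,-24,0],0],
  ],
)

```text
time: 1.73
tool_pos: [0.3639, 0.3505, 0.3042]
tcp_rot: [0.49, 3.103, 0.001]
wrist_force: [0.2, 1.2, -0.8]
width: 0.001
grip_force: 0.0
```

>>> step_arm(
  targets=[
    [[0,0,0],[-25,-24,0],0],
    [[0,0,0],[-25,-24,0],0],
    [[0,0,0],[-25,-24,0],0],
    [[0,0,0],[-25,-24,0],0],
    [[0,0,0],[-25,-24,0],0],
  ],
)

```text
time: 2.15
tool_pos: [0.4458, 0.1977, 0.3043]
tcp_rot: [0.491, 3.102, 0.001]
wrist_force: [0.2, 0.4, 0.1]
width: -0.0
grip_force: 0.0
```

>>> step_arm(
  targets=[
    [[0,0,0],[-25,-24,0],0],
    [[0,0,0],[-25,-24,0],0],
    [[0,0,0],[-25,-24,0],0],
    [[0,0,0],[-25,-24,0],0],
    [[0,0,0],[-12,-12,0],0],
  ],
)

```text
time: 2.57
tool_pos: [0.5199, 0.0588, 0.3043]
tcp_rot: [0.494, 3.101, -0.002]
wrist_force: [0.3, -0.0, -0.1]
width: 0.001
grip_force: 0.0
```

>>> step_arm(
  targets=[
    [[0,0,-0.098],[0,0,0],0],
    [[0,0,-0.098],[0,0,0],0],
    [[0,0,-0.098],[0,0,0],0],
    [[0,0,-0.098],[0,0,0],0],
    [[0,0,-0.098],[0,0,0],0],
  ],
)

```text
time: 2.98
tool_pos: [0.5185, 0.0618, 0.304]
tcp_rot: [-0.283, 3.129, -0.0]
wrist_force: [0.7, -0.4, -0.7]
width: -0.002
grip_force: 0.0
```

```bash
cat > look.py <<'E'
from h import *
import sys
from scipy.spatial.transform import Rotation as Ro
cam="wrist"
s=read_state();im=read_camera(cam);cv2.imwrite(f"pics/{sys.argv[1]}.png",im[:,:,::-1])
print(s["time"],s["tool_pos"],s["q"],s["width"],s["wrist_force"]);print(Ro.from_rotvec(s["tcp_rot"]).as_matrix().round(3))
for n,z in [("gauge",0),("stop_mid",.057),("pin_cap",.0925),("marker_orange",.015),("marker_blue",.015),("marker_green",.015),("rivet_tin_mid",.029),("punch_mid",.037)]:
    for r in tip_of(cam,n)[:2]: print(cam,n,round(r["score"],2),np.round(r["at"]),np.round(atz(cam,r["at"],z),4))
E
python3 look.py w1
```

```text
2.9833 [0.51850226 0.06178002 0.30398431] [ 7.08931619e-02 -2.69000919e-02  1.92719728e+00 -1.01804835e-05
  1.24107932e+00 -1.68053979e+00] -0.0015093066278713879 [ 0.65160603 -0.39558953 -0.74835767]
[[-0.984 -0.18   0.   ]
 [-0.18   0.984  0.   ]
 [-0.    -0.    -1.   ]]
wrist gauge 0.87 [195. 276.] [ 0.5571  0.0078 -0.    ]
wrist gauge 0.53 [237. 275.] [0.6191 0.0138 0.    ]
wrist stop_mid 0.65 [238. 211.] [ 0.6055 -0.0567  0.057 ]
wrist stop_mid 0.58 [210. 250.] [ 0.5622 -0.0141  0.057 ]
wrist pin_cap 0.57 [216. 239.] [ 0.5577 -0.0172  0.0925]
wrist marker_orange 0.48 [238. 209.] [ 0.6294 -0.0733  0.015 ]
wrist marker_blue 0.63 [235. 275.] [0.6091 0.0145 0.015 ]
wrist marker_green 0.59 [239. 341.] [0.5986 0.1044 0.015 ]
wrist rivet_tin_mid 0.97 [161. 146.] [ 0.5323 -0.1493  0.029 ]
wrist punch_mid 0.65 [168. 405.] [0.4852 0.1589 0.037 ]
```

View pics/w1.png

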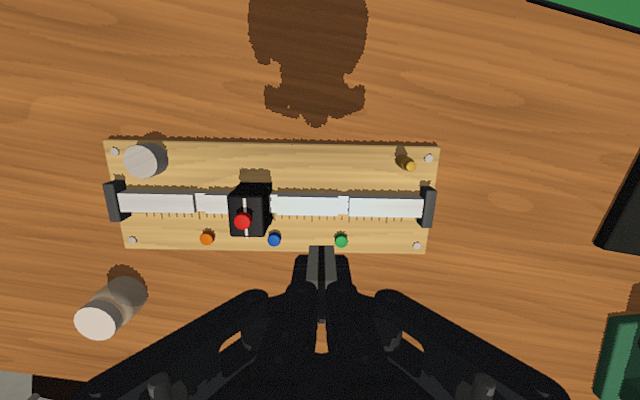

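The wrist view confirms this. The stop is at about (210,250), between the orange (notch near column 195) and blue (near column 270) notches. Orange is at (238,207). I'll turn 90° so the slim side of the fingers faces the stop and the linkage clears the pin cap. Then I'll descend over the rail on the +y side.

>>> step_arm(
  targets=[
    [[0,0,0.105],[0,0,0],0],
    [[0,0,0.105],[0,0,0],0],
    [[0,0,0.105],[0,0,0],0],
    [[0,0,0.105],[0,0,0],0],
    [[0,0,0.105],[0,0,0],0],
  ],
)

```text
time: 3.85
tool_pos: [0.5184, 0.062, 0.3039]
tcp_rot: [-0.554, -3.092, 0.0]
wrist_force: [1.0, -0.3, -0.1]
width: -0.003
grip_force: 0.0
```

>>> step_arm(
  targets=[
    [[0,0,0.105],[0,0,0],0],
    [[0,0,0.105],[0,0,0],0],
    [[0,0,0.105],[0,0,0],0],
    [[0,0,0.105],[0,0,0],0],
    [[0,0,0.105],[0,0,0],0],
  ],
)

```text
time: 4.27
tool_pos: [0.5185, 0.062, 0.3039]
tcp_rot: [1.338, 2.843, -0.0]
wrist_force: [0.5, -0.2, 0.8]
width: -0.002
grip_force: 0.0
```

>>> step_arm(
  targets=[
    [[0,0,0.105],[0,0,0],0],
    [[0,0,0.105],[0,0,0],0],
    [[0,0,0.105],[0,0,0],0],
    [[0,0,0.105],[0,0,0],0],
    [[0,0,0.1],[0,0,0],0],
  ],
)

```text
time: 4.68
tool_pos: [0.5184, 0.062, 0.3039]
tcp_rot: [2.023, 2.403, 0.0]
wrist_force: [1.0, -0.1, 0.2]
width: -0.004
grip_force: 0.0
```

>>> step_arm(
  targets=[
    [[0,0,0],[0,10,10],0],
    [[0,0,0],[0,11,25],0],
    [[0,0,0],[0,10,30],0],
    [[0,0,0],[0,0,25],0],
    [[0,0,0],[0,0,10],0],
  ],
)

```text
time: 5.1
tool_pos: [0.5471, 0.0673, 0.1998]
tcp_rot: [-2.014, -2.405, 0.007]
wrist_force: [-0.6, -0.2, -1.3]
width: 0.004
grip_force: 0.0
```

```bash
python3 look.py w2
```

```text
5.1 [0.54706553 0.06734978 0.1998339 ] [ 7.72975176e-02  1.23534143e-01  1.97220380e+00  1.66147200e-05
  1.05209717e+00 -9.91691728e-02] 0.004236864866216722 [-0.57488352 -0.18138747 -1.3331229 ]
[[-0.176  0.984 -0.006]
 [ 0.984  0.176 -0.   ]
 [ 0.001 -0.006 -1.   ]]
wrist gauge 0.76 [252. 326.] [0.5608 0.0071 0.    ]
wrist pin_cap 0.44 [334. 325.] [ 0.5666 -0.0177  0.0925]
wrist marker_blue 0.81 [259. 377.] [0.6171 0.0141 0.015 ]
wrist marker_green 0.53 [172. 387.] [0.6056 0.1038 0.015 ]
wrist punch_mid 0.67 [ 88. 254.] [0.4812 0.154  0.037 ]
```

View pics/w2.png

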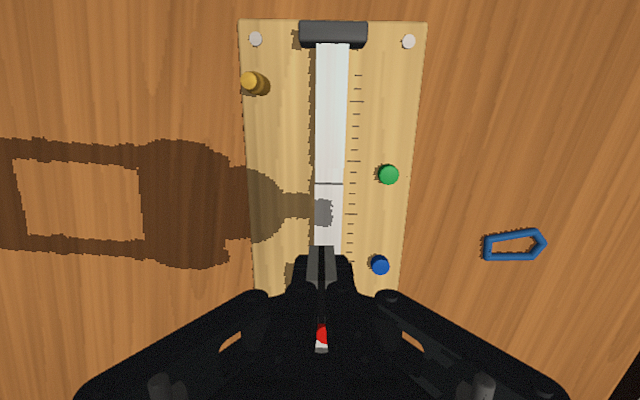

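The fingers are over the rail on the +y side, aligned with it, and the stop's red cap is behind them at (335,322). I'll descend and start approaching.

>>> step_arm(
  targets=[
    [[0,0,0],[0,4,15],0],
    [[0,0,0],[0,0,22],0],
    [[0,0,0],[0,0,22],0],
    [[0,0,0],[0,0,13],0],
    [[0,0,0],[0,0,0],0],
  ],
)

```text
time: 5.97
tool_pos: [0.5507, 0.068, 0.1291]
tcp_rot: [-2.014, -2.406, 0.006]
wrist_force: [-0.8, -0.6, -0.4]
width: -0.002
grip_force: 0.0
```

>>> step_arm(
  targets=[
    [[0,0,0],[-10,0,0],0],
    [[0,0,0],[-12,0,0],0],
    [[0,0,0],[-10,0,0],0],
    [[0,0,0],[-6,0,0],0],
    [[0,0,0],[-4,0,0],0],
  ],
)

```text
time: 6.38
tool_pos: [0.5613, 0.0253, 0.1331]
tcp_rot: [2.017, 2.406, 0.002]
wrist_force: [-0.3, 0.3, -0.1]
width: 0.001
grip_force: 0.0
```

>>> step_arm(
  targets=[
    [[0,0,0],[-3,0,0],0],
    [[0,0,0],[-3,0,0],0],
    [[0,0,0],[-3,0,0],0],
  ],
)

```text
time: 6.63
tool_pos: [0.5619, 0.0177, 0.132]
tcp_rot: [2.017, 2.409, 0.0]
wrist_force: [0.5, -0.5, 1.0]
width: -0.002
grip_force: 0.0
```

>>> step_arm(
  targets=[
    [[0,0,0],[-3,0,0],0],
    [[0,0,0],[-3,0,0],0],
    [[0,0,0],[-3,0,0],0],
  ],
)

```text
time: 6.88
tool_pos: [0.5633, 0.0095, 0.1319]
tcp_rot: [-2.016, -2.408, -0.001]
wrist_force: [-1.3, 1.9, 3.0]
width: 0.003
grip_force: 1.6
```

```bash
cat > s.py <<'E'
from h import *
s=read_state();o=np.array([.562,.006]);a=np.radians(9.8)
ex=np.array([np.cos(a),np.sin(a)]);ey=np.array([-ex[1],ex[0]]);d=s["tool_pos"][:2]-o
print("tcp gx,gy",d@ex,d@ey,s["tool_pos"][2],"force gy",s["wrist_force"][:2]@ey,s["time"])
im=read_camera("scene")
for n,z in [("stop_mid",.057),("pin_cap",.0925)]:
    for r in tip_of("scene",n)[:1]: p=atz("scene",r["at"],z)[:2]-o;print(n,r["score"],p@ex,p@ey)
cv2.imwrite("pics/sc.png",cv2.resize(im[180:290,220:420],(800,440),interpolation=cv2.INTER_CUBIC)[:,:,::-1])
E
python3 s.py
```

```text
tcp gx,gy 0.0018634126396910116 0.0032557305746279143 0.13192038278707258 force gy 2.050839110869984 6.8833
stop_mid 0.76 -0.009996959970025499 -0.032454882533515785
pin_cap 0.63 0.1160004486363799 0.060264505616571165
```

View pics/sc.png

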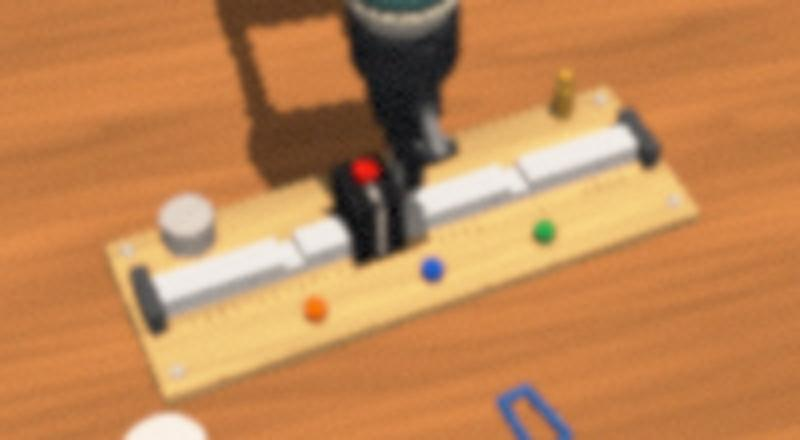

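The fingers are now in contact with the +y face at about 2 N. The orange notch is free ahead, around (295,245) in the crop. I'll push on by about 45 mm.

>>> step_arm(
  targets=[
    [[0,0,0],[-4,0,0],0],
    [[0,0,0],[-4,0,0],0],
    [[0,0,0],[-4,0,0],0],
    [[0,0,0],[-4,0,0],0],
    [[0,0,0],[-4,0,0],0],
  ],
)

```text
time: 7.45
tool_pos: [0.5667, -0.0109, 0.1317]
tcp_rot: [-2.016, -2.408, 0.001]
wrist_force: [-1.1, 3.8, 0.9]
width: 0.002
grip_force: 1.7
```

>>> step_arm(
  targets=[
    [[0,0,0],[-4,0,0],0],
    [[0,0,0],[-4,0,0],0],
    [[0,0,0],[-4,0,0],0],
    [[0,0,0],[-4,0,0],0],
    [[0,0,0],[-4,0,0],0],
  ],
)

```text
time: 7.87
tool_pos: [0.5702, -0.0308, 0.1317]
tcp_rot: [-2.016, -2.408, 0.001]
wrist_force: [-2.4, 2.6, 1.4]
width: 0.001
grip_force: 1.7
```

>>> step_arm(
  targets=[
    [[0,0,0],[-2,0,0],0],
    [[0,0,0],[-2,0,0],0],
  ],
)

```text
time: 8.03
tool_pos: [0.5711, -0.0347, 0.1317]
tcp_rot: [-2.017, -2.409, 0.001]
wrist_force: [-2.6, 2.5, 0.8]
width: 0.0
grip_force: 1.5
```

```bash
python3 s.py
```

```text
tcp gx,gy 0.002001306076901257 -0.04161041176271122 0.13171125241680948 force gy 2.924080091550614 8.0333
stop_mid 0.68 -0.027807143804411724 -0.07027746148794178
pin_cap 0.41 0.003197685404803526 -0.07837379031157408
```

View pics/sc.png

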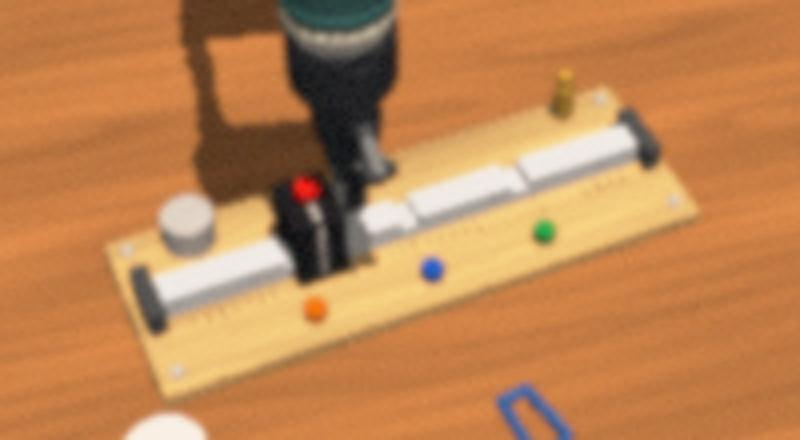

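The stop is close, at about −0.073 to −0.078. I'll creep forward, watching the force.

>>> step_arm(
  targets=[
    [[0,0,0],[-1.5,0,0],0],
    [[0,0,0],[-1.5,0,0],0],
    [[0,0,0],[-1,0,0],0],
  ],
)

```text
time: 8.43
tool_pos: [0.5725, -0.038, 0.1322]
tcp_rot: [2.016, 2.409, 0.002]
wrist_force: [1.3, 2.7, 0.4]
width: 0.002
grip_force: 1.4
```

>>> step_arm(
  targets=[
    [[0,0,0],[-1,0,0],0],
    [[0,0,0],[-1,0,0],0],
  ],
)

```text
time: 8.6
tool_pos: [0.5728, -0.04, 0.1322]
tcp_rot: [2.016, 2.409, 0.002]
wrist_force: [1.9, 2.7, 1.1]
width: 0.005
grip_force: 1.4
```

>>> step_arm(
  targets=[
    [[0,0,0],[-1,0,0],0],
    [[0,0,0],[0,0,0],0],
  ],
)

```text
time: 8.77
tool_pos: [0.5727, -0.0415, 0.132]
tcp_rot: [2.015, 2.409, -0.0]
wrist_force: [0.3, 1.4, 0.2]
width: 0.002
grip_force: 0.3
```

```bash
python3 s.py
```

```text
tcp gx,gy 0.002449187888040066 -0.04857596278765973 0.1320372251921299 force gy 1.313599233436916 8.7667
stop_mid 0.97 -0.004696226082408413 -0.08315574181726289
pin_cap 0.5 0.003295809247213983 -0.07452425275183513
```

View pics/sc.png

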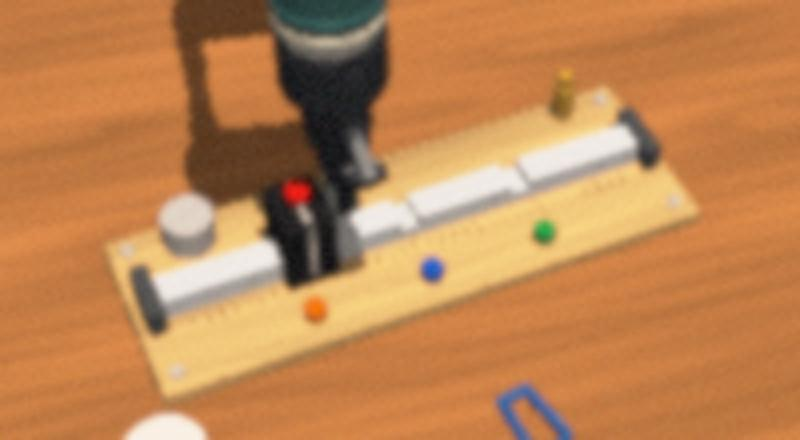

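It isn't clearly seated yet, so I'll keep creeping.

>>> step_arm(
  targets=[
    [[0,0,0],[-1,0,0],0],
    [[0,0,0],[-1,0,0],0],
  ],
)

```text
time: 9.08
tool_pos: [0.5723, -0.0429, 0.1316]
tcp_rot: [-2.016, -2.408, 0.001]
wrist_force: [-1.1, 2.8, 1.0]
width: -0.003
grip_force: 1.3
```

>>> step_arm(
  targets=[
    [[0,0,0],[-1,0,0],0],
  ],
)

```text
time: 9.17
tool_pos: [0.5725, -0.044, 0.1316]
tcp_rot: [-2.016, -2.408, 0.001]
wrist_force: [-1.5, 2.1, 1.0]
width: -0.003
grip_force: 0.9
```

>>> step_arm(
  targets=[
    [[0,0,0],[-1,0,0],0],
  ],
)

```text
time: 9.25
tool_pos: [0.5727, -0.0452, 0.1316]
tcp_rot: [-2.016, -2.409, 0.001]
wrist_force: [-1.1, 1.9, 0.4]
width: -0.001
grip_force: 0.7
```

>>> step_arm(
  targets=[
    [[0,0,0],[-1,0,0],0],
  ],
)

```text
time: 9.33
tool_pos: [0.573, -0.0463, 0.1316]
tcp_rot: [-2.016, -2.409, 0.001]
wrist_force: [-0.5, 1.0, -0.6]
width: -0.0
grip_force: 0.3
```

>>> step_arm(
  targets=[
    [[0,0,0],[-1,0,0],0],
  ],
)

```text
time: 9.42
tool_pos: [0.5735, -0.0474, 0.1318]
tcp_rot: [2.016, 2.409, -0.001]
wrist_force: [0.1, 0.7, 0.7]
width: 0.002
grip_force: 0.0
```

```bash
python3 s.py
```

```text
tcp gx,gy 0.0022721217616642436 -0.0545746577213965 0.13179148918130706 force gy 0.6989674514006149 9.4167
stop_mid 0.7 -0.005055484029723886 -0.08759620016637507
pin_cap 0.45 -0.0011440000881429474 -0.08327755124863062
```

View pics/sc.png

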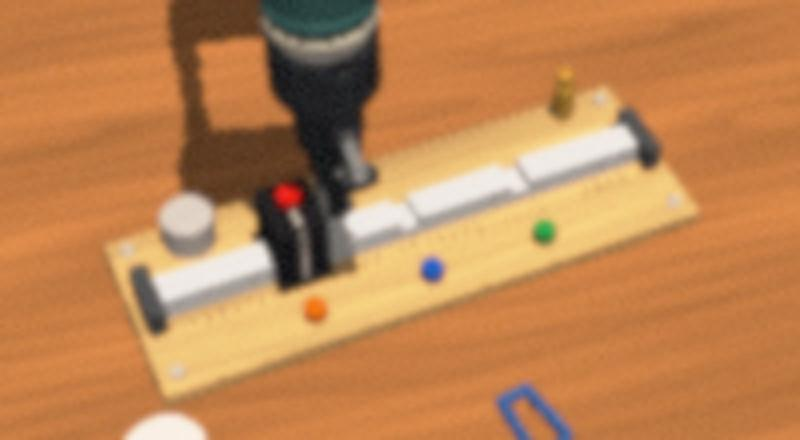

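The contact force has vanished and the stop jumped ahead, so I'll back off along the rail, lift and check. (8 pictures viewed so far.)

>>> step_arm(
  targets=[
    [[0,0,0],[5,0,0],0],
    [[0,0,0],[10,0,0],0],
    [[0,0,0],[15,0,0],0],
    [[0,0,0],[15,0,0],0],
    [[0,0,0],[10,0,0],0],
  ],
)

```text
time: 9.98
tool_pos: [0.5633, 0.0088, 0.1318]
tcp_rot: [-2.016, -2.409, -0.0]
wrist_force: [-0.2, 0.4, -0.3]
width: 0.003
grip_force: 0.0
```

>>> step_arm(
  targets=[
    [[0,0,0],[0,0,-15],0],
    [[0,0,0],[0,0,-30],0],
    [[0,0,0],[0,0,-40],0],
    [[0,0,0],[0,0,-40],0],
    [[0,0,0],[0,0,-30],0],
  ],
)

```text
time: 10.4
tool_pos: [0.5643, 0.0079, 0.2904]
tcp_rot: [2.014, 2.408, 0.003]
wrist_force: [-0.7, -0.4, 0.7]
width: 0.002
grip_force: 0.0
```

>>> step_arm(
  targets=[
    [[0,0,0],[-10,-20,0],0],
    [[0,0,0],[0,-40,0],0],
    [[0,0,0],[0,-40,0],0],
    [[0,0,0],[0,-30,0],0],
    [[0,0,0],[0,-10,0],0],
  ],
)

```text
time: 10.82
tool_pos: [0.4238, -0.0272, 0.2862]
tcp_rot: [-2.015, -2.408, 0.003]
wrist_force: [0.9, -0.3, 0.0]
width: -0.001
grip_force: 0.0
```

```bash
python3 s.py
python3 - <<'E'
from h import *
o=np.array([.562,.006]);a=np.radians(9.8);ex=np.array([np.cos(a),np.sin(a)]);ey=np.array([-ex[1],ex[0]])
a_=read_camera("scene")[180:290,220:420];b=read_camera("top")[165:235,270:405];
for cam in("top","wrist"):
  if cam=="wrist": read_camera(cam)
  for n,z in [("stop_mid",.057),("pin_cap",.0925),("marker_orange",.015),("rivet_tin_mid",.029),("punch_mid",.037)]:
    for r in tip_of(cam,n)[:1]: p=atz(cam,r["at"],z)[:2]-o;print(cam,n,round(r["score"],2),p@ex,p@ey)
cv2.imwrite("pics/fin.png",np.vstack([cv2.resize(x,(540,280),interpolation=cv2.INTER_CUBIC) for x in (a_,b)])[:,:,::-1])
E
```

```text
tcp gx,gy -0.14179761911593822 -0.009155885992356633 0.28615677482866314 force gy -0.43061644188114345 10.8167
stop_mid 0.65 -0.011750177173655904 -0.08750025569615168
pin_cap 0.59 0.005951417066568712 -0.08866203513967227
top stop_mid 0.58 0.008391951842109599 -0.07961607580960753
top pin_cap 0.51 0.15520011746120166 0.0160188868546789
wrist stop_mid 0.62 -0.0037131092281116615 -0.08773982715439298
wrist pin_cap 0.76 -0.0030019974537372277 -0.08458966634623322
wrist marker_orange 0.53 0.04615231926526732 -0.08900660141783676
wrist rivet_tin_mid 0.88 -0.05783812687389089 -0.14578562275766632
wrist punch_mid 0.91 -0.05392950977419634 0.1603454886964464
```

View pics/fin.png

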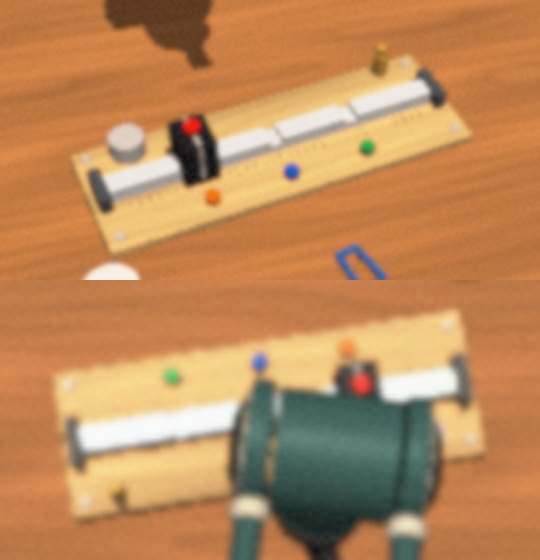

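The stop stands beside orange in both views. One precise check of its offset from the markers, from colour centroids in the wrist view:

Run:
```python
from h import *
im=read_camera("wrist");h=cv2.cvtColor(im,cv2.COLOR_RGB2HSV)
P={}
o=np.array([.562,.006]);a=np.radians(9.8);ex=np.array([np.cos(a),np.sin(a)]);ey=np.array([-ex[1],ex[0]])
for n,lo,hi,X in [("orange",(7,180,120),(18,255,255),(.052,-.09)),("blue",(100,150,80),(125,255,255),(.052,0)),("green",(55,120,60),(85,255,255),(.052,.09)),("red",(0,200,120),(4,255,255),(0,-.09))]:
    z=.09 if n=="red" else .021
    r,c=proj("wrist",np.r_[o+ex*X[0]+ey*X[1],z]);m=cv2.inRange(h,lo,hi)
    k=np.zeros_like(m);cv2.circle(k,(int(c),int(r)),26,255,-1);m&=k
    ys,xs=np.nonzero(m);P[n]=atz("wrist",(ys.mean(),xs.mean()),z)[:2];q=P[n]-o;print(n,len(ys),(r,c),(ys.mean(),xs.mean()),q@ex,q@ey)
    if n=="red": R,C=int(r),int(c)
d=P["green"]-P["orange"];print(np.linalg.norm(d));d/=np.linalg.norm(d)
mid=(P["green"]+P["blue"]+P["orange"])/3
for z in(.086,.0885):print("cap y",z,(P["red"]-mid)@d)
cr=im[max(R-70,0):R+80,max(C-100,0):C+100];cv2.imwrite("pics/wf.png",cv2.resize(cr,None,fx=4,fy=4,interpolation=cv2.INTER_CUBIC)[:600,:800,::-1])
```

```text
orange 106 (np.float64(242.3227958503894), np.float64(469.2375185901136)) (np.float64(242.83962264150944), np.float64(470.1320754716981)) 0.05327248174980597 -0.09072425761113521
blue 152 (np.float64(173.5656768571753), np.float64(481.6827551362377)) (np.float64(173.82236842105263), np.float64(482.49342105263156)) 0.05302059312315681 -0.0003050469483685374
green 205 (np.float64(92.65848726904687), np.float64(496.32718945009736)) (np.float64(91.88780487804878), np.float64(498.3560975609756)) 0.0540649250630294 0.09079823973078584
red 176 (np.float64(270.4610500536978), np.float64(452.12946048088975)) (np.float64(269.0511363636364), np.float64(449.4318181818182)) -0.0030971695954806282 -0.0883251360353034
0.18152422705427618
cap y 0.086 -0.08849414161705281
cap y 0.0885 -0.08849414161705281
```

View pics/wf.png

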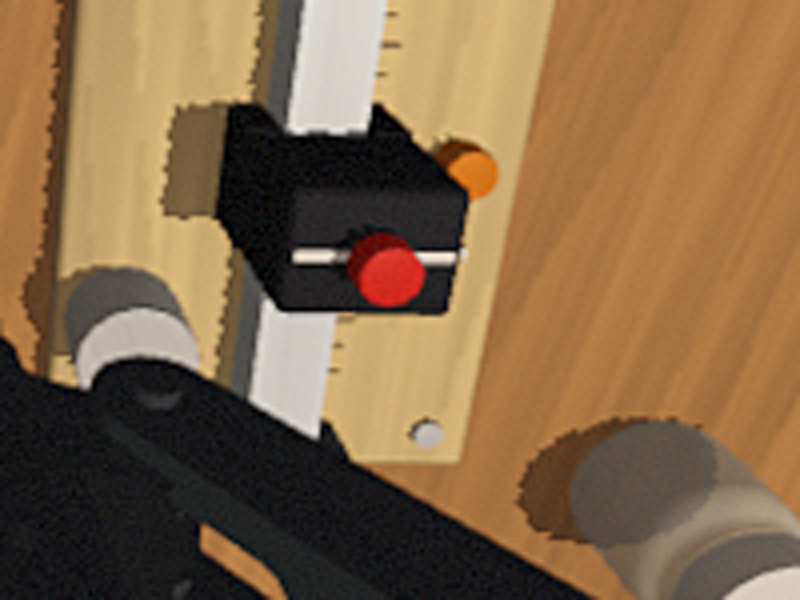

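The wrist view shows the stop's centre line level with the orange marker. The cap measures about −0.0885 against −0.090, well inside the ±5 mm capture range. The hand is clear, and the tin and punch are undisturbed, so I'll hand in.

```bash
python3 -c "
from workcell import *
print(finish_job())"
```

```text
the job is handed in; nothing more can be done
None
```

I pushed the stop into the orange marker's notch, took the hand away without disturbing the tin or punch, and handed the job in; it measured about 1.5 mm from the notch centre, and I saw no sign that the pin was pulled up.

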